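# Park a measuring bob on the angled rest

## Task

Take the straight measuring bob with the blue collar from the black mat and park it in the yellow V-groove of the angled rest: its foot on the stop, its steel body lying in the groove, its collar up, so that the bare shaft can be taken from the side. Set it down rather than dropping it, and leave the black-collared bob and the blue-collared disc tool standing where they are.

Things in the scene. Friction and masses are not known exactly. Their poses are not given: they have to be found in the camera images.
- blue_bob: The part to park, 0.2 kg, upright on a 3 mm black mat; 116 mm tall, round: knurled blue collar (dia 24, 26 high), bare steel shaft (dia 12, 45 long), steel cylinder as foot (dia 30, 45 high). Origin on its axis half-way up, 58 mm above its underside; z runs from foot to collar. Along z: cylinder -58 to -13 mm, shaft -13 to 32, collar 32 to 58 (centre at 45).
- black_bob: Leave alone: a tool of the same shape and size as the blue bob but with a black collar, standing on the same mat. Origin half-way up, 58 mm above its underside, z up.
- blue_disc: Leave alone: a tool with the same blue collar and 116 mm height, but its foot is a flat steel disc (dia 40, 8 thick) under a long bare shaft (dia 12). Same mat: the three stand in a row, 70 to 80 mm apart along it, in any order. Origin half-way up, 58 mm above its underside, z up.
- seat (a point): Where the blue bob's origin lies when parked in the fixed rest (120 x 85 mm base, under 95 mm high). z: the parked bob's axis, foot to collar, 35 degrees off vertical; y: level, across the groove; x: out of the groove's open side. Stop plate (40 x 46) square to z, 58 mm down z. Groove walls, 50 long from the stop, 15 mm off the axis; all of it within 25 mm of the axis in y. Shaft and collar stay free.
Mind the look-alikes: they are no part of the job. What is shaped like the blue_bob but purple is not meant.

How it is judged:
At the end, for the whole second after the job is handed in: The blue-collared bob lies at rest in the groove, collar up: its middle within 12 mm of the seat point and its axis within 10 degrees of the groove's. The black-collared bob and the disc tool stand upright (within about 10 degrees) within 20 mm of where they were (distance between blue_bob and seat below 0.012 m and angle between the z axis of blue_bob and the z axis of seat, either way round below 0.175 rad and angle between blue_bob's own z axis and vertical below 1 rad and linear speed of blue_bob below 0.02 m/s and distance of each of black_bob, blue_disc from where it was at the start of the episode below 0.02 m and angle between each of black_bob, blue_disc's own z axis and vertical below 0.17 rad); the robot touches nothing.
It fails at once if the blue bob is dropped: it moves faster than 0.7 m/s outside the fingers (a fall of about 25 mm) (linear speed of blue_bob above 0.7 m/s and contact force between the fingers and blue_bob below 0.3 N).
It fails at once if the black-collared bob or the disc tool is knocked over (angle between any of black_bob, blue_disc's own z axis and vertical above 0.5 rad).
It also fails if it takes over 37 s, if anything falls off the work surface, if the arm or the gripper's body presses on something with over 40 N, if the wrist force passes 120 N, or if a joint passes its speed limit or range.

## Robot

A 6-joint arm with a two-finger parallel gripper is mounted at the origin on the work surface. World frame = base frame: x ahead of the robot, y to its left, z up, the work surface at z = 0. Lengths are in m, angles in rad, forces in N, time in s.
With the tool pointing down it reaches from about 0.35 to 1 m from the base axis. Payload 7.1 kg.
Tool frame: the origin (TCP) lies on the centre line of the jaws, within the pads' length; the fingertips stand 25 mm ahead of it and the grasp point (between the pads) lies 6 mm ahead of it (nose_length is the distance from the TCP to the fingertips, in m); z points along the fingers, y is the line along which they close (so a half turn about z gives the same grasp; the last joint's range is limited). The gripper opens to 85 mm and grips with 20 to 120 N. Pads are 22 mm wide; open, the fingers measure 114 mm over their backs; the gripper's body (76 mm by 85 mm) begins 54 mm behind the grasp point. The pads swing forward as they close: fully open they stand 13 mm farther back than shut.
Start: joints at [-1.196, 0.423, 1.63, -0, 1.089, -0.019], TCP at [0.24, -0.577, 0.256] pointing down, gripper open.
Joint ranges: [-3, 3], [-0.9, 2.11], [0.09, 2.58], [-1.31, 4.45], [0.11, 2.69], [-2.54, 2.54]. Speed limits (rad/s): [2.39, 2.39, 3.01, 3.14, 3.14, 3.14].

## Interface

Orientations are given as a unit quaternion [x, y, z, w].
In Python, from bench import observe, grab_frame, camera_model, close_job, cut_out, spot_point, nose_length gives the robot as it stands.
- The arm moves only by the tool servo_tool, never from a script. Its argument "rows" is a list of rows, each an object of numbers: "dx", "dy", "dz": the shift along the tool's x, y, z in mm; "turn": the turn about the tool's z in rad. A call has 1 to 8 rows; each row shifts and turns the commanded pose from where the row before left it, along the tool's axes as they then stand; what a row does not reach is not made up. A row lasts 1/8 s, in which the tool goes at most 62.5 mm and 10.7 degrees, less where a joint would pass 70% of its speed; a pose out of reach is approached as far as the arm can. A call is refused whole if a number of a shift passes 62.5 or a number of a turn 0.188, either way. A call with a gripper value outside its range is refused whole. "claw" is the opening, from -1 (shut) to 1 (fully open), set as the call begins (left out, the last holds). The fingers move at their own pace and stop on an object; "newtons" is the grip in N (left out, the last holds). Time passes only in rows, so rows that do not move let the fingers close. It gives the time, the measured TCP pose, the force, the opening and the grip force at its end, in the units of the state.
- observe(): the state, without advancing time (a new reading comes with each control period).
- grab_frame(name): name is "side" or "top" or "wrist"; returns (picture, depth): 384x512x3 uint8, red, green, blue; 384x512 float32, m along the optical axis (not along the pixel's ray), 0 where there is no reading.
- camera_model(name): a dict with "intrinsics" (3x3 intrinsics, pixels), "position" and "attitude" of the camera in the world. Camera axes: x right, y down, z forward; pixel columns grow to the right and rows downward; lengths in m; the calibration is good to about 2 mm. A picture is of the moment at which its call begins: read the wrist's pose just before it. camera_model takes no time and is no camera call; for the wrist camera it gives the pose at the moment of the call.
- close_job(): hands the job in; it is judged then, once.
Trained networks look in the newest picture that a camera, given by its name, has taken for a name from the list of things; names that differ only in an ending like _2 or _b are one class to them, and where a whole thing is asked for, a point or a joint stands for the part that bears it (a point fixed in the world has none). Each returns a list of dicts, best first, with "confidence" (0 to 1); they miss things now and then, are a little off and sometimes report something else, mostly with a low value. They report only what shows in the picture. A call takes as long as a camera call. They do not tell look-alikes from the thing itself.
- cut_out(camera, query): "mask" (384x512 bool, what is visible of it) and "bbox" ([left, top, right, bottom] in pixels, round what is visible of it).
- spot_point(camera, query): "at" ([column, row] in pixels: a listed point, or the origin of a listed thing).
The state is a dict: "time": time; "q": joint angles; "joint_vel": joint speeds; "tau": joint torques, N m; "eef_pos": TCP position; "tool_rot": TCP orientation; "contact_force": force on the tool from outside, world axes, zero at the start; "moment": the same for the moment, N m; "width": opening from 0.0 (shut) to 1.0 (fully open); "grasp_force": force on a finger pad.
Only numpy, scipy, OpenCV 4.12 (cv2) and the standard library are available. Lean on these libraries where they do the work, as an engineer would, in place of code of your own. Each camera call takes 0.05 s, during which the arm holds its last target. There are 200 camera calls.

## Working session

There is one attempt and no reset: what is moved stays moved. The work goes in short steps, Python scripts to look and compute and a tool call to move; the robot and the scene stay as the last step left them, time stands still between calls to the robot, and variables do not carry over. Pictures are saved under pics/ and viewed, at most 10 in all, crops included, and the job is handed in when it is done.

Besides the shell and the picture viewer there is one more tool, called after ">>>" by a JSON object that holds its "fn" and its "kwargs", one argument or row to a line. servo_tool: Moves the arm, as the interface text tells. Its arguments: {"type":"object","properties":{"rows":{"type":"array"},"claw":{"type":"number"},"newtons":{"type":"number"}},"required":["rows"]}

```bash
mkdir -p pics; cat > h.py <<'E'
import numpy as np, cv2
from scipy.spatial.transform import Rotation as R
from bench import *
def Rm(a):
    a=np.array(a); return a if a.shape==(3,3) else R.from_quat(a).as_matrix()
def world(cm,u,v,d):
    K=np.array(cm["intrinsics"]); u,v,d=map(np.asarray,(u,v,d))
    p=np.stack([(u-K[0,2])/K[0,0]*d,(v-K[1,2])/K[1,1]*d,d],-1)
    return p@Rm(cm["attitude"]).T+np.array(cm["position"])
def proj(cm,p):
    K=np.array(cm["intrinsics"]); c=(np.asarray(p)-np.array(cm["position"]))@Rm(cm["attitude"])
    c=c@K.T; return c[...,:2]/c[...,2:]
E
python3 - <<'E'
from h import *
s=observe();print(s)
ims=[]
for n in("side","top"):
    im,d=grab_frame(n);cm=camera_model(n);np.savez(f"{n}0.npz",im=im,d=d)
    print(n,cm)
    ims.append(im)
    for q in("blue_bob","black_bob","blue_disc","seat"):
        for r in spot_point(n,q)[:4]:
            u,v=r["at"];print(q,np.round(r["at"],1),round(r["confidence"],2),np.round(world(cm,u,v,d[int(v),int(u)]),3))
cv2.imwrite("pics/a.png",cv2.resize(np.vstack(ims)[...,::-1],None,fx=.78,fy=.78))
E
```

```text
{'time': 0.0, 'q': array([-1.19604082e+00,  4.23859472e-01,  1.63070144e+00, -1.17476091e-05,
        1.08857047e+00, -1.90411873e-02]), 'joint_vel': array([-1.35343945e-04,  7.32053571e-05,  1.37752583e-04,  1.30619809e-03,
       -2.00179709e-03, -1.27046785e-03]), 'tau': array([-3.94241768e-03, -5.57401478e+01, -2.81736445e+01, -2.12373334e-04,
        7.44630117e-03, -2.68693168e-05]), 'eef_pos': array([ 0.23962237, -0.57669073,  0.25552952]), 'tool_rot': array([ 9.80677242e-01,  1.95631170e-01, -1.41236600e-04, -7.56307946e-04]), 'contact_force': array([-0.4968787 , -0.45948384,  0.61871112]), 'moment': array([-0.06017878,  0.00920579, -0.01725579]), 'grasp_force': 0.0, 'width': 0.9981135537424136}
side {'intrinsics': array([[353.37078542,   0.        , 257.83679147],
       [  0.        , 353.37078542, 190.95130754],
       [  0.        ,   0.        ,   1.        ]]), 'position': array([0.37476915, 0.54283037, 0.50583436]), 'attitude': array([-0.12920047,  0.86749967, -0.47679521,  0.05846274])}
blue_bob [209.8 285.8] 0.85 [0.578 0.126 0.003]
blue_bob [304.6 293.9] 0.76 [0.402 0.146 0.064]
blue_bob [289.5 325.5] 0.73 [0.415 0.198 0.045]
black_bob [192.4 323.6] 0.84 [0.548 0.253 0.068]
blue_disc [214.4 249. ] 0.64 [0.575 0.102 0.074]
seat [256.4 156.4] 0.73 [ 0.6   -0.25   0.086]
top {'intrinsics': array([[484.15190104,   0.        , 249.0162465 ],
       [  0.        , 484.15190104, 196.4764661 ],
       [  0.        ,   0.        ,   1.        ]]), 'position': array([4.66270995e-01, 4.48107094e-04, 1.05785727e+00]), 'attitude': array([-0.70584333,  0.70792745, -0.02006959,  0.0148708 ])}
blue_bob [175.6 256.3] 0.79 [0.398 0.135 0.119]
blue_bob [149.4 249.8] 0.57 [0.409 0.189 0.103]
blue_bob [164.3 182.4] 0.53 [0.541 0.158 0.116]
blue_disc [202.5 167.9] 0.57 [0.569 0.084 0.115]
```

View pics/a.png

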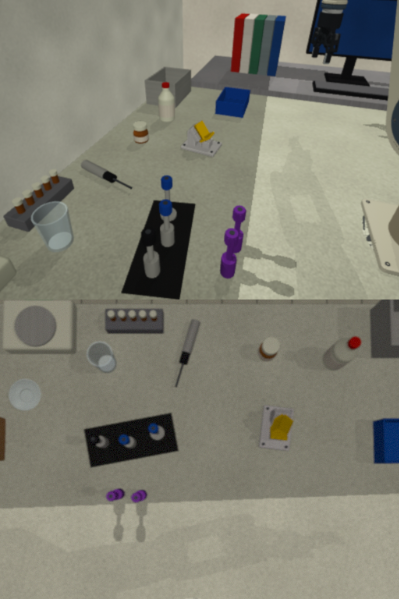

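The picture shows three things on the mat, in side-camera pixels: a black-collar bob at (192,323), a blue collar over a thick foot at (214,300), and a blue collar further back at (214,249). The purple look-alikes stand off the mat at (290-305,294-325). Next I'll enlarge to confirm which is which.

```bash
python3 - <<'E'
from h import *
S=np.load("side0.npz");T=np.load("top0.npz")
def c(a,x,y,w,h,W,H): return cv2.resize(a[y:y+h,x:x+w],(W,H),interpolation=cv2.INTER_CUBIC)
s,t=S["im"],T["im"]
im=np.vstack([np.hstack([c(s,160,220,120,140,300,350),c(s,225,140,70,70,350,350)]),np.hstack([c(t,105,145,130,90,325,225),c(t,330,130,65,45,325,225)])])
cv2.imwrite("pics/b.png",im[...,::-1])
# collar tops and rest points in top view
cm=camera_model("top")
v,u=np.mgrid[0:384,0:512];P=world(cm,u,v,T["d"]);h=cv2.cvtColor(t,cv2.COLOR_RGB2HSV)
top=(P[...,2]>.105)&(P[...,2]<.13)&(u<240)&(u>100)&(v>150)&(v<240)
n,l,st,ce=cv2.connectedComponentsWithStats(top.astype(np.uint8))
for i in range(1,n):
    if st[i,4]>15: print(st[i],ce[i],P[l==i].mean(0).round(4),np.median(P[l==i][:,2]),np.median(h[l==i],0))
for nm,D,cmm in(("top",T,cm),("side",S,camera_model("side"))):
    hh=cv2.cvtColor(D["im"],cv2.COLOR_RGB2HSV);Q=world(cmm,u,v,D["d"])
    y=(hh[...,0]>18)&(hh[...,0]<32)&(hh[...,1]>150)&(D["d"]>0)&(np.abs(Q[...,0]-.6)<.1)&(np.abs(Q[...,1]+.25)<.12)
    p=Q[y];print(nm,y.sum(),p.min(0),p.max(0),p.mean(0))
    np.save(nm+"_y.npy",p)
    w=(hh[...,1]<60)&(np.abs(Q[...,0]-.58)<.12)&(np.abs(Q[...,1]+.24)<.12)&(Q[...,2]>.008)&(Q[...,2]<.03)&(D["d"]>0)
    p=Q[w];print("base",len(p),cv2.minAreaRect(p[:,:2].astype(np.float32)),np.median(p[:,2]))
E
```

```text
[191 159  13  13 133] [196.95488722 164.87218045] [0.5746 0.0946 0.1185] 0.11939857578019708 [109. 203.  90.]
[114 172  14  14 147] [120.31292517 178.75510204] [0.5479 0.2435 0.118 ] 0.11899330712126766 [108.  51.  23.]
[153 173  14  13 137] [159.18248175 179.27737226] [0.5467 0.168  0.1184] 0.11946694064411689 [109. 209.  90.]
top 674 [ 0.55132105 -0.26043655  0.03736289] [ 0.61498558 -0.20988006  0.09335884] [ 0.58242103 -0.23615832  0.06248965]
base 1093 ((0.5874487161636353, -0.23965823650360107), (0.09087062627077103, 0.12019134312868118), 82.69332885742188) 0.012581155287413548
side 342 [ 0.55132958 -0.33494114  0.00129273] [ 0.6125901  -0.20651766  0.09103946] [ 0.58446043 -0.23358775  0.06131094]
base 596 ((0.5899204015731812, -0.23338648676872253), (0.08519570529460907, 0.12040611356496811), 82.95477294921875) 0.012660934813435137
```

View pics/b.png

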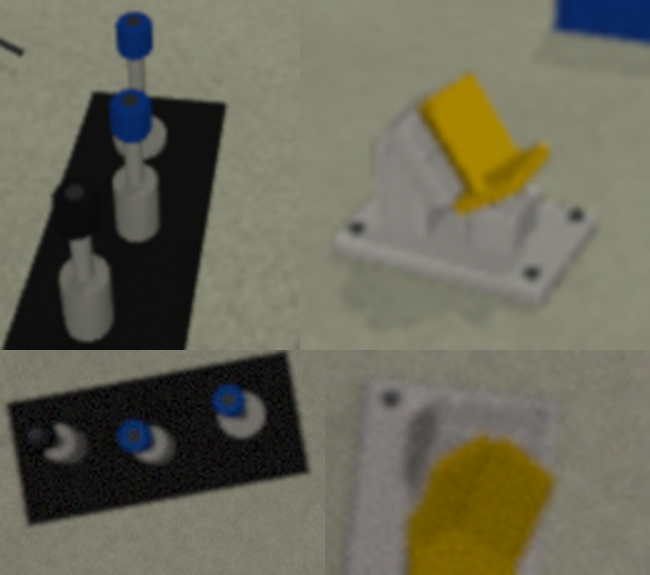

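The blue bob is the middle one: blue collar over a thick cylinder foot, collar top at side (212,262) and top (159,179), world (0.547, 0.168, 0.119). The rear blue collar, at top (197,165), sits on a flat disc. The tool can't tilt, so I'll hold the collar lightly with the jaws closing along the seat's y. The rest then pivots the bob between the pads. Next I'll fit the groove planes.

```bash
cat > fit.py <<'E'
from h import *
from scipy.optimize import least_squares
def frame(a): # heading a of lean
    h=np.array([np.cos(a),np.sin(a),0]);u=np.array([0,0,1.]);t=np.radians(35)
    z=np.sin(t)*h+np.cos(t)*u;x=-np.cos(t)*h+np.sin(t)*u
    return x,np.cross(z,x),z
def dists(p,P,b=np.pi/4):
    x,y,z=frame(p[3]);r=P-p[:3];X,Y,Z=r@x,r@y,r@z
    w1=X*np.sin(b)+Y*np.cos(b)+.015   # walls, inner faces 15mm from axis
    w2=X*np.sin(b)-Y*np.cos(b)+.015
    return np.stack([w1,w2,Z+.058],-1),X,Y,Z
def fit(P):
    best=None
    f=lambda p:np.abs(dists(p,P)[0]).min(1)
    for a in np.arange(0,6.28,.4):
      for dz in(.07,.09):
        r=least_squares(f,[*P[:,:2].mean(0),dz,a],loss="soft_l1",f_scale=.002,x_scale=[.01,.01,.01,.3])
        if best is None or r.cost<best.cost: best=r
    return best
E
python3 - <<'E'
from fit import *
for n in("top","side"):
    P=np.load(n+"_y.npy");P=P[P[:,2]>.025]
    # free plane RANSAC
    rng=np.random.default_rng(0);Q=P.copy()
    for k in range(3):
        b=None
        for _ in range(800):
            s=Q[rng.choice(len(Q),3,0)];m=np.cross(s[1]-s[0],s[2]-s[0])
            if np.linalg.norm(m)<1e-5: continue
            m/=np.linalg.norm(m);i=np.abs((Q-s[0])@m)<.0015
            if b is None or i.sum()>b.sum(): b=i
        c=Q[b].mean(0);m=np.linalg.svd(Q[b]-c)[2][2];m*=np.sign(m[2]);print(n,b.sum(),c.round(4),m.round(3));Q=Q[~b]
        if len(Q)<15:break
    r=fit(P);print("fit",r.x.round(4),r.cost,"axis tilt 35 z",frame(r.x[3])[2].round(3),"med res",np.median(np.abs(dists(r.x,P)[0]).min(1)))
    print("seat px",proj(camera_model(n),r.x[:3]))
E
```

```text
top 184 [ 0.59   -0.2482  0.0655] [-0.496  0.755  0.429]
top 153 [ 0.567  -0.233   0.0516] [ 0.58  -0.104  0.808]
top 135 [ 0.5926 -0.2266  0.0668] [-0.66 -0.63  0.41]
fit [ 0.6014 -0.2391  0.0975 -0.141 ] 0.0006883530042853158 axis tilt 35 z [ 0.568 -0.081  0.819] med res 0.000954177811786327
seat px [365.17290481 152.35566105]
side 111 [ 0.5908 -0.2476  0.0654] [-0.455  0.803  0.384]
side 67 [ 0.5822 -0.2109  0.0584] [-0.163 -0.986  0.034]
side 43 [ 0.5683 -0.2297  0.0522] [ 0.54  -0.068  0.839]
fit [ 0.606  -0.2326  0.0948 -0.077 ] 0.0005216198142808825 axis tilt 35 z [ 0.572 -0.044  0.819] med res 0.0014832977735448546
seat px [252.43475137 155.8650344 ]
```

```bash
cat >> h.py <<'E'
def go(target):
    s=observe();M=R.from_quat(s["tool_rot"]).as_matrix()
    print("t",round(s["time"],2),"tcp",s["eef_pos"].round(4),"hd",round(np.arctan2(M[1,0],M[0,0]),3),"zt",M[:,2].round(3),"delta tool mm",(M.T@(np.array(target)-s["eef_pos"])*1000).round(1))
E
python3 - <<'E'
from h import *
cm=camera_model("wrist");s=observe();M=R.from_quat(s["tool_rot"]).as_matrix()
print(nose_length,M.T@(cm["position"]-s["eef_pos"]),M.T@Rm(cm["attitude"]),cm["intrinsics"])
go([.52,-.235,.30])
E
```

```text
0.025 [ 0.06690374 -0.00022794 -0.11842646] [[ 1.00854489e-03 -9.64445911e-01 -2.64278389e-01]
 [ 9.99999462e-01  1.03656897e-03  3.34103889e-05]
 [ 2.41720264e-04 -2.64278280e-01  9.64446438e-01]] [[319.38993761   0.         253.22132706]
 [  0.         319.38993761 187.07895896]
 [  0.           0.           1.        ]]
t 0.5 tcp [ 0.2398 -0.5771  0.2563] hd 0.394 zt [-0.  0. -1.] delta tool mm [ 390.  -208.4  -43.7]
```

>>> {"fn": "servo_tool", "kwargs": {
  "rows": [
    {"dx": 45,"dy": -27.5,"dz": -3},
    {"dx": 45,"dy": -27.5,"dz": -3},
    {"dx": 45,"dy": -27.5,"dz": -3},
    {"dx": 45,"dy": -27.5,"dz": -3},
    {"dx": 45,"dy": -27.5,"dz": -3},
    {"dx": 45,"dy": -27.5,"dz": -3},
    {"dx": 45,"dy": -27.5,"dz": -3},
    {"dx": 45,"dy": -27.5,"dz": -3}
  ],
  "claw": 0.1,
  "newtons": 25
}}

```text
invalid input at $.rows[0]: expected keys dx, dy, dz, turn
```

>>> {"fn": "servo_tool", "kwargs": {
  "rows": [
    {"turn": 0.178},
    {"turn": 0.178},
    {"turn": 0.178},
    {"dx": 0}
  ]
}}

```text
invalid input at $.rows[0]: expected keys dx, dy, dz, turn
```

```bash
python3 - <<'E'
from fit import *
cm=camera_model("wrist");im,d=grab_frame("wrist");np.savez("w1.npz",im=im,d=d)
go([.547-.0,.168,.25])
v,u=np.mgrid[0:384,0:512];Q=world(cm,u,v,d);hh=cv2.cvtColor(im,cv2.COLOR_RGB2HSV)
y=(hh[...,0]>18)&(hh[...,0]<32)&(hh[...,1]>150)&(d>0)&(np.linalg.norm(Q-[.58,-.235,.06],axis=-1)<.08)
P=Q[cv2.erode(y.astype(np.uint8),np.ones((3,3)))>0]
r=fit(P);D=np.abs(dists(r.x,P)[0]);print(len(P),"fit",r.x.round(4),np.median(D.min(1)),np.bincount(D.argmin(1)))
def c(p):
    q=proj(cm,p);return tuple(int(t) for t in q)
o=im[...,::-1].copy();x,yy,z=frame(r.x[3]);s=r.x[:3]
cv2.line(o,c(s-.058*z),c(s+.058*z),(0,0,255),1);cv2.line(o,c(s-.02*yy),c(s+.02*yy),(0,255,0),1)
cv2.imwrite("pics/c.png",o)
Dall=np.load("top_y.npy");Dall=np.vstack([Dall[Dall[:,2]>.025]]);
for sp in spot_point("wrist","seat")[:2]:print(sp, proj(cm,s))
E
```

```text
t 0.55 tcp [ 0.2398 -0.5771  0.2563] hd 0.394 zt [-0.  0. -1.] delta tool mm [ 569.6 -570.2    6.3]fit.py:17: RuntimeWarning: Mean of empty slice.
  r=least_squares(f,[*P[:,:2].mean(0),dz,a],loss="soft_l1",f_scale=.002,x_scale=[.01,.01,.01,.3])
  ret = um.true_divide(
Traceback (most recent call last):
  File "fit.py", line 17, in fit
    r=least_squares(f,[*P[:,:2].mean(0),dz,a],loss="soft_l1",f_scale=.002,x_scale=[.01,.01,.01,.3])
ValueError: Initial guess is outside of provided bounds
```

All four keys are needed in every row.

>>> {"fn": "servo_tool", "kwargs": {
  "rows": [
    {"dx": 45,"dy": -27.5,"dz": -3,"turn": 0},
    {"dx": 45,"dy": -27.5,"dz": -3,"turn": 0},
    {"dx": 45,"dy": -27.5,"dz": -3,"turn": 0},
    {"dx": 45,"dy": -27.5,"dz": -3,"turn": 0},
    {"dx": 45,"dy": -27.5,"dz": -3,"turn": 0},
    {"dx": 45,"dy": -27.5,"dz": -3,"turn": 0},
    {"dx": 45,"dy": -27.5,"dz": -3,"turn": 0},
    {"dx": 45,"dy": -27.5,"dz": -3,"turn": 0}
  ],
  "claw": 0.1,
  "newtons": 25
}}

```text
time: 1.55
eef_pos: [0.4888, -0.2344, 0.2807]
tool_rot: [0.981, 0.196, 0.0, 0.0]
contact_force: [0.1, -0.5, -0.3]
width: 0.549
grasp_force: 0.0
```

>>> {"fn": "servo_tool", "kwargs": {
  "rows": [
    {"dx": 0,"dy": 0,"dz": 0,"turn": 0.178},
    {"dx": 0,"dy": 0,"dz": 0,"turn": 0.178},
    {"dx": 0,"dy": 0,"dz": 0,"turn": 0.178},
    {"dx": 0,"dy": 0,"dz": 0,"turn": 0}
  ]
}}

```text
time: 2.05
eef_pos: [0.4879, -0.2358, 0.2804]
tool_rot: [0.998, -0.069, 0.0, 0.0]
contact_force: [0.3, -0.2, 0.4]
width: 0.553
grasp_force: 0.0
```

```bash
python3 - <<'E'
from fit import *
cm=camera_model("wrist");im,d=grab_frame("wrist");np.savez("w1.npz",im=im,d=d)
go([.547-.0,.168,.25])
v,u=np.mgrid[0:384,0:512];Q=world(cm,u,v,d);hh=cv2.cvtColor(im,cv2.COLOR_RGB2HSV)
y=(hh[...,0]>18)&(hh[...,0]<32)&(hh[...,1]>150)&(d>0)&(np.linalg.norm(Q-[.58,-.235,.06],axis=-1)<.08)
P=Q[cv2.erode(y.astype(np.uint8),np.ones((3,3)))>0]
o=im[...,::-1].copy()
print(len(P))
if len(P)>100:
    r=fit(P);D=np.abs(dists(r.x,P)[0]);print("fit",r.x.round(4),np.median(D.min(1)),np.bincount(D.argmin(1)))
    c=lambda p:tuple(int(t) for t in proj(cm,p))
    x,yy,z=frame(r.x[3]);s=r.x[:3]
    cv2.line(o,c(s-.058*z),c(s+.058*z),(0,0,255),1);cv2.line(o,c(s-.02*yy),c(s+.02*yy),(0,255,0),1)
    for sp in spot_point("wrist","seat")[:2]:print(sp, proj(cm,s))
cv2.imwrite("pics/c.png",o)
E
```

```text
t 2.1 tcp [ 0.4879 -0.2358  0.2804] hd -0.136 zt [ 0. -0. -1.] delta tool mm [   3.6 -408.1   30.4]
2798
fit [ 0.6031 -0.2373  0.0982 -0.129 ] 0.00036682024518428294 [1026  864  908]
{'at': [235.7, 41.4], 'confidence': 0.7} [237.08355104  42.86228629]
```

View pics/c.png

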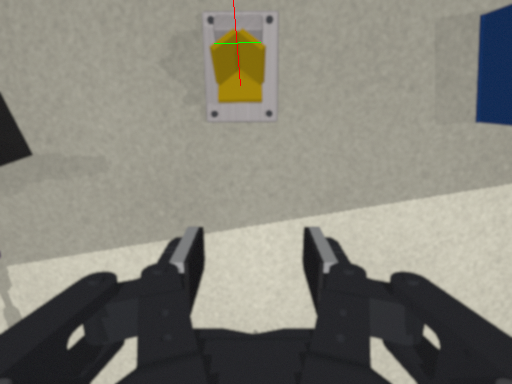

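The picture shows the yellow groove at about (238,65), with the fitted seat at (237,43). The network puts it at (236,41), so they agree. Seat: (0.603, -0.237, 0.098), lean heading -0.13. Next I'll move over the blue bob.

>>> {"fn": "servo_tool", "kwargs": {
  "rows": [
    {"dx": 0.5,"dy": -51,"dz": 10,"turn": 0},
    {"dx": 0.5,"dy": -51,"dz": 10,"turn": 0},
    {"dx": 0.5,"dy": -51,"dz": 10,"turn": 0},
    {"dx": 0.5,"dy": -51,"dz": 10,"turn": 0},
    {"dx": 0.5,"dy": -51,"dz": 10,"turn": 0},
    {"dx": 0.5,"dy": -51,"dz": 10,"turn": 0},
    {"dx": 0.5,"dy": -51,"dz": 10,"turn": 0},
    {"dx": 0.5,"dy": -51,"dz": 10,"turn": 0}
  ]
}}

```text
time: 3.15
eef_pos: [0.5491, 0.1692, 0.2001]
tool_rot: [0.998, -0.069, 0.0, -0.0]
contact_force: [0.4, -0.2, 0.2]
width: 0.548
grasp_force: 0.0
```

>>> {"fn": "servo_tool", "kwargs": {
  "rows": [
    {"dx": 0,"dy": 0,"dz": 0,"turn": 0},
    {"dx": 0,"dy": 0,"dz": 0,"turn": 0}
  ]
}}

```text
time: 3.4
eef_pos: [0.5486, 0.1673, 0.2002]
tool_rot: [0.998, -0.069, -0.0, 0.0]
contact_force: [-0.4, -0.4, 0.4]
width: 0.549
grasp_force: 0.0
```

```bash
python3 - <<'E'
from h import *
cm=camera_model("wrist");im,d=grab_frame("wrist")
v,u=np.mgrid[0:384,0:512];Q=world(cm,u,v,d);hh=cv2.cvtColor(im,cv2.COLOR_RGB2HSV)
b=(d>0)&(Q[...,2]>.1155)&(Q[...,2]<.125)&(Q[...,0]>.5)&(Q[...,0]<.63)
n,l,st,ce=cv2.connectedComponentsWithStats(b.astype(np.uint8))
for i in range(1,n):
    if st[i,4]>40:
        p=Q[l==i];print(st[i],p.mean(0).round(4),cv2.minEnclosingCircle(p[:,:2].astype(np.float32)),np.median(hh[l==i],0))
go([.547,.168,.112])
cv2.imwrite("pics/d.png",im[...,::-1])
E
```

```text
[ 336  127   42   41 1193] [0.5777 0.0983 0.1197] ((0.5772402286529541, 0.09760817140340805), 0.013372114859521389) [109. 198. 194.]
[ 229  185   39   37 1032] [0.55   0.1707 0.1197] ((0.5490930080413818, 0.17071236670017242), 0.0131687605753541) [109.  198.  195.5]
[ 117  198   39   37 1036] [0.5511 0.246  0.1196] ((0.5501394867897034, 0.24698704481124878), 0.01328432746231556) [120.  15.  51.]
t 3.45 tcp [0.5487 0.1668 0.2004] hd -0.139 zt [-0. -0. -1.] delta tool mm [-1.8 -1.  88.4]
```

View pics/d.png

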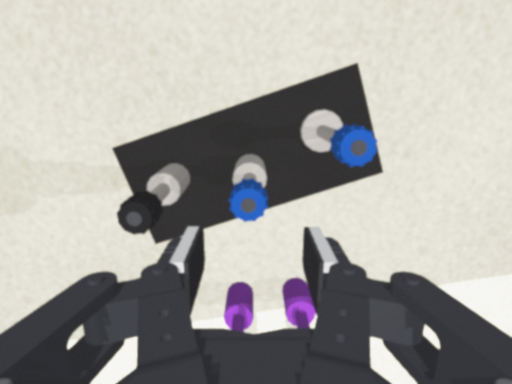

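The crop shows the blue-collared bob with the thick foot at (248,203), the disc tool at (355,147) and the black bob at (138,212). I'll descend on the middle one.

>>> {"fn": "servo_tool", "kwargs": {
  "rows": [
    {"dx": 0,"dy": -4,"dz": 20,"turn": 0},
    {"dx": 0,"dy": 0,"dz": 20,"turn": 0},
    {"dx": 0,"dy": 0,"dz": 20,"turn": 0},
    {"dx": 0,"dy": 0,"dz": 18,"turn": 0},
    {"dx": 0,"dy": 0,"dz": 10,"turn": 0},
    {"dx": 0,"dy": 0,"dz": 0,"turn": 0}
  ]
}}

```text
time: 4.2
eef_pos: [0.5491, 0.1711, 0.1118]
tool_rot: [0.998, -0.07, -0.001, 0.0]
contact_force: [-0.5, -0.5, -0.8]
width: 0.551
grasp_force: 0.0
```

>>> {"fn": "servo_tool", "kwargs": {
  "rows": [
    {"dx": 0,"dy": 0,"dz": 0,"turn": 0},
    {"dx": 0,"dy": 0,"dz": 0,"turn": 0},
    {"dx": 0,"dy": 0,"dz": 0,"turn": 0},
    {"dx": 0,"dy": 0,"dz": 0,"turn": 0},
    {"dx": 0,"dy": 0,"dz": 0,"turn": 0},
    {"dx": 0,"dy": 0,"dz": 0,"turn": 0}
  ],
  "claw": -1,
  "newtons": 25
}}

```text
time: 4.95
eef_pos: [0.5499, 0.1716, 0.113]
tool_rot: [0.998, -0.07, 0.001, -0.0]
contact_force: [-0.2, -1.7, 6.2]
width: 0.268
grasp_force: 25.0
```

>>> {"fn": "servo_tool", "kwargs": {
  "rows": [
    {"dx": 0,"dy": 0,"dz": -10,"turn": 0},
    {"dx": 0,"dy": 0,"dz": -25,"turn": 0},
    {"dx": 0,"dy": 0,"dz": -35,"turn": 0},
    {"dx": 0,"dy": 0,"dz": -35,"turn": 0},
    {"dx": 0,"dy": 0,"dz": -28,"turn": 0},
    {"dx": 0,"dy": 0,"dz": -12,"turn": 0},
    {"dx": 0,"dy": 0,"dz": 0,"turn": 0}
  ]
}}

```text
time: 5.82
eef_pos: [0.5494, 0.1717, 0.2577]
tool_rot: [0.998, -0.07, 0.0, -0.0]
contact_force: [-0.9, -0.6, -1.7]
width: 0.268
grasp_force: 24.9
```

>>> {"fn": "servo_tool", "kwargs": {
  "rows": [
    {"dx": 4,"dy": 20,"dz": 0,"turn": 0},
    {"dx": 8,"dy": 40,"dz": 0,"turn": 0},
    {"dx": 8,"dy": 40,"dz": 0,"turn": 0},
    {"dx": 8,"dy": 40,"dz": 0,"turn": 0},
    {"dx": 8,"dy": 40,"dz": 0,"turn": 0},
    {"dx": 8,"dy": 40,"dz": 0,"turn": 0},
    {"dx": 8,"dy": 40,"dz": 0,"turn": 0},
    {"dx": 8,"dy": 40,"dz": 0,"turn": 0}
  ]
}}

```text
time: 6.82
eef_pos: [0.5656, -0.1361, 0.2557]
tool_rot: [0.998, -0.07, -0.001, -0.0]
contact_force: [-0.2, -0.2, -2.4]
width: 0.271
grasp_force: 24.9
```

>>> {"fn": "servo_tool", "kwargs": {
  "rows": [
    {"dx": 8,"dy": 40,"dz": 0,"turn": 0},
    {"dx": 7,"dy": 37,"dz": 0,"turn": 0},
    {"dx": 3,"dy": 20,"dz": 0,"turn": 0},
    {"dx": 0,"dy": 0,"dz": 0,"turn": 0},
    {"dx": 0,"dy": 0,"dz": 0,"turn": 0}
  ]
}}

```text
time: 7.45
eef_pos: [0.5707, -0.2317, 0.2567]
tool_rot: [0.998, -0.07, -0.001, -0.0]
contact_force: [-0.1, 0.3, -1.7]
width: 0.273
grasp_force: 25.0
```

```bash
python3 - <<'E'
from fit import *
go([.572,-.233,.170])
v,u=np.mgrid[0:384,0:512]
o=[]
for n in("side","top","wrist"):
    cm=camera_model(n);im,d=grab_frame(n);Q=world(cm,u,v,d);hh=cv2.cvtColor(im,cv2.COLOR_RGB2HSV)
    b=(hh[...,0]>100)&(hh[...,0]<118)&(hh[...,1]>140)&(d>0)&(np.linalg.norm(Q-[.57,-.233,.25],axis=-1)<.08)
    if b.sum(): print(n,b.sum(),Q[b].mean(0).round(4),Q[b].min(0).round(3),Q[b].max(0).round(3))
    f=(d>0)&(np.abs(Q[...,0]-.57)<.04)&(np.abs(Q[...,1]+.233)<.04)&(Q[...,2]>.12)&(Q[...,2]<.19)
    if f.sum()>20: print(" foot",f.sum(),Q[f].mean(0).round(4),Q[f].min(0).round(3))
    if n!="top":
        o.append(im[...,::-1])
a=cv2.resize(o[0][70:230,180:330],(450,480))
cv2.imwrite("pics/e.png",np.hstack([a,cv2.resize(o[1],(350,480))]))
E
```

```text
t 7.45 tcp [ 0.5707 -0.2317  0.2567] hd -0.14 zt [-0.001  0.001 -1.   ] delta tool mm [ 1.6  1.2 86.7]
side 44 [ 0.5599 -0.2297  0.2517] [ 0.557 -0.243  0.235] [ 0.563 -0.221  0.264]
 foot 208 [ 0.5676 -0.2202  0.1693] [ 0.555 -0.235  0.148]
top 3 [ 0.5586 -0.2178  0.2686] [ 0.556 -0.223  0.248] [ 0.56  -0.208  0.302]
 foot 87 [ 0.5618 -0.2228  0.1702] [ 0.553 -0.236  0.147]
wrist 3121 [ 0.575  -0.2317  0.2599] [ 0.56  -0.244  0.236] [ 0.584 -0.219  0.268]
 foot 597 [ 0.5821 -0.2334  0.1714] [ 0.57  -0.246  0.148]
```

View pics/e.png

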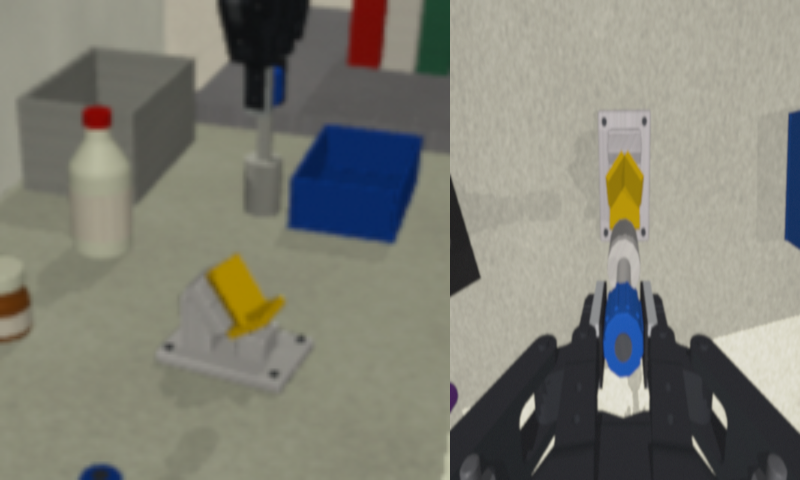

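The bob hangs vertical in the jaws, with its foot at side-crop (262,185), underside at z = 0.148, above the groove. Next I'll lower it to just over the stop.

>>> {"fn": "servo_tool", "kwargs": {
  "rows": [
    {"dx": 0,"dy": 1,"dz": 15,"turn": 0},
    {"dx": 1,"dy": 0,"dz": 25,"turn": 0},
    {"dx": 1,"dy": 0,"dz": 22,"turn": 0},
    {"dx": 0,"dy": 0,"dz": 12,"turn": 0},
    {"dx": 0,"dy": 0,"dz": 7,"turn": 0},
    {"dx": 0,"dy": 0,"dz": 5,"turn": 0},
    {"dx": 0,"dy": 0,"dz": 0,"turn": 0},
    {"dx": 0,"dy": 0,"dz": 0,"turn": 0}
  ]
}}

```text
time: 8.6
eef_pos: [0.5733, -0.2339, 0.1719]
tool_rot: [0.998, -0.07, 0.0, 0.0]
contact_force: [-0.5, -0.2, -2.4]
width: 0.273
grasp_force: 25.0
```

>>> {"fn": "servo_tool", "kwargs": {
  "rows": [
    {"dx": 2,"dy": 0,"dz": 2,"turn": 0},
    {"dx": 2,"dy": 0,"dz": 2,"turn": 0},
    {"dx": 2,"dy": 0,"dz": 1,"turn": 0},
    {"dx": 2,"dy": 0,"dz": 1,"turn": 0},
    {"dx": 0,"dy": 0,"dz": 0,"turn": 0}
  ]
}}

```text
time: 9.22
eef_pos: [0.5808, -0.2347, 0.1654]
tool_rot: [0.998, -0.07, -0.0, -0.0]
contact_force: [-2.3, 1.5, 2.7]
width: 0.272
grasp_force: 25.3
```

>>> {"fn": "servo_tool", "kwargs": {
  "rows": [
    {"dx": 2.5,"dy": 0,"dz": 0.6,"turn": 0},
    {"dx": 2.5,"dy": 0,"dz": 0.6,"turn": 0},
    {"dx": 2.5,"dy": 0,"dz": 0.7,"turn": 0},
    {"dx": 2.5,"dy": 0,"dz": 0.7,"turn": 0},
    {"dx": 0,"dy": 0,"dz": 0,"turn": 0}
  ]
}}

```text
time: 9.85
eef_pos: [0.5917, -0.2366, 0.1636]
tool_rot: [0.998, -0.07, 0.001, 0.0]
contact_force: [-2.0, 1.2, 5.0]
width: 0.271
grasp_force: 26.1
```

```bash
python3 - <<'E'
from h import *
s=observe();print(s["eef_pos"].round(4),s["contact_force"].round(1),s["moment"].round(2),s["time"])
o=[]
for n in("side","wrist"):
    im,d=grab_frame(n);o.append(im[...,::-1])
cv2.imwrite("pics/f.png",np.hstack([cv2.resize(o[0][100:200,200:300],(450,450),interpolation=cv2.INTER_CUBIC),cv2.resize(o[1][:,130:390],(320,450))]))
E
```

```text
[ 0.5917 -0.2366  0.1636] [-2.   1.2  5. ] [ 0.26  0.55 -0.  ] 9.85
```

View pics/f.png

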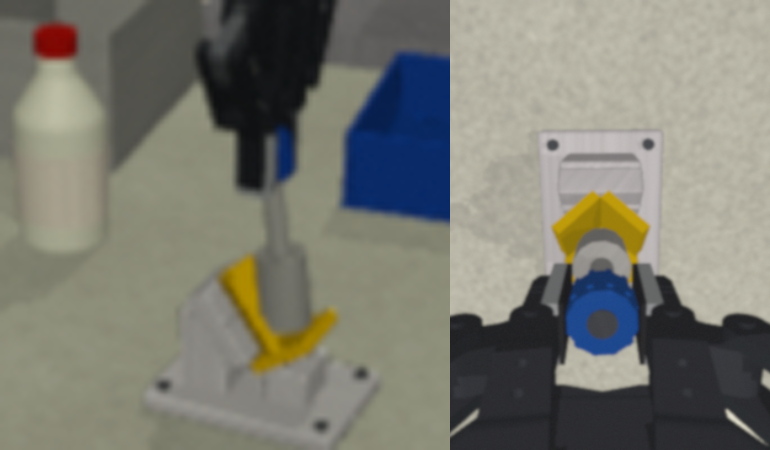

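The picture shows the foot in the V at side-crop (285,290) and the shaft starting to lean into the groove, with small forces. I'll continue the arc.

>>> {"fn": "servo_tool", "kwargs": {
  "rows": [
    {"dx": 2.6,"dy": 0,"dz": 0.9,"turn": 0},
    {"dx": 2.6,"dy": 0,"dz": 1.0,"turn": 0},
    {"dx": 2.6,"dy": 0,"dz": 1.0,"turn": 0},
    {"dx": 2.6,"dy": 0,"dz": 1.2,"turn": 0},
    {"dx": 2.6,"dy": 0,"dz": 1.2,"turn": 0},
    {"dx": 2.6,"dy": 0,"dz": 1.3,"turn": 0},
    {"dx": 0,"dy": 0,"dz": 0,"turn": 0}
  ]
}}

```text
time: 10.82
eef_pos: [0.6068, -0.2386, 0.1564]
tool_rot: [0.998, -0.07, 0.001, 0.0]
contact_force: [-0.3, 1.6, 5.6]
width: 0.275
grasp_force: 26.5
```

>>> {"fn": "servo_tool", "kwargs": {
  "rows": [
    {"dx": 2.5,"dy": 0,"dz": 1.4,"turn": 0},
    {"dx": 2.5,"dy": 0,"dz": 1.5,"turn": 0},
    {"dx": 2.5,"dy": 0,"dz": 1.6,"turn": 0},
    {"dx": 2.5,"dy": 0,"dz": 1.7,"turn": 0},
    {"dx": 2.5,"dy": 0,"dz": 1.7,"turn": 0},
    {"dx": 2.5,"dy": 0,"dz": 1.8,"turn": 0},
    {"dx": 0,"dy": 0,"dz": 0,"turn": 0}
  ]
}}

```text
time: 11.7
eef_pos: [0.6219, -0.2408, 0.1467]
tool_rot: [0.998, -0.07, 0.001, 0.0]
contact_force: [-0.1, -0.4, 4.8]
width: 0.275
grasp_force: 27.0
```

```bash
python3 - <<'E'
from h import *
s=observe();print(s["eef_pos"].round(4),s["contact_force"].round(1),s["moment"].round(2),s["time"])
o=[]
for n in("side","wrist"):
    im,d=grab_frame(n);o.append(im[...,::-1])
cv2.imwrite("pics/g.png",np.hstack([cv2.resize(o[0][100:200,200:300],(450,450),interpolation=cv2.INTER_CUBIC),cv2.resize(o[1][:,130:390],(320,450))]))
E
```

```text
[ 0.6219 -0.2408  0.1467] [-0.1 -0.4  4.8] [0.11 0.13 0.02] 11.7
```

View pics/g.png

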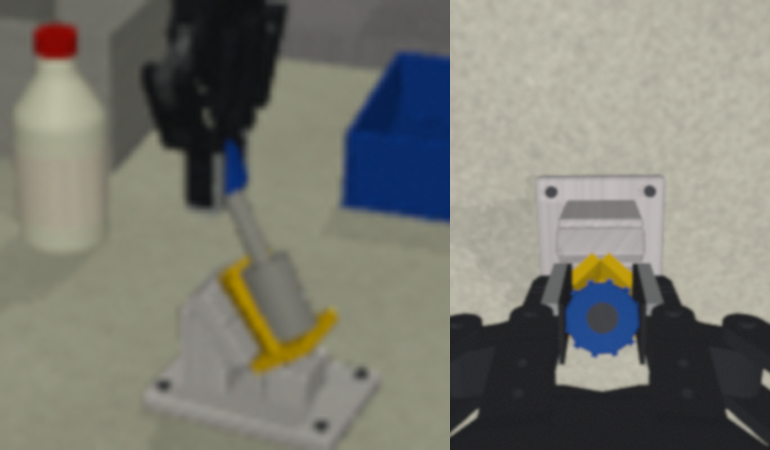

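The bob leans about 30° and lies nearly in the groove, foot on the stop at side-crop (290,340). Next come the last few degrees.

>>> {"fn": "servo_tool", "kwargs": {
  "rows": [
    {"dx": 2.4,"dy": 0,"dz": 1.9,"turn": 0},
    {"dx": 2.4,"dy": 0,"dz": 2.0,"turn": 0},
    {"dx": 2.2,"dy": 0,"dz": 2.0,"turn": 0},
    {"dx": 0,"dy": 0,"dz": 0,"turn": 0},
    {"dx": 0,"dy": 0,"dz": 0,"turn": 0}
  ]
}}

```text
time: 12.42
eef_pos: [0.6287, -0.2417, 0.1409]
tool_rot: [0.998, -0.07, 0.001, 0.0]
contact_force: [3.2, 0.6, 5.9]
width: 0.27
grasp_force: 27.4
```

>>> {"fn": "servo_tool", "kwargs": {
  "rows": [
    {"dx": 0,"dy": 0,"dz": 0,"turn": 0},
    {"dx": 0,"dy": 0,"dz": 0,"turn": 0},
    {"dx": 0,"dy": 0,"dz": 0,"turn": 0},
    {"dx": 0,"dy": 0,"dz": 0,"turn": 0}
  ],
  "claw": 0.2
}}

```text
time: 12.92
eef_pos: [0.6279, -0.2415, 0.1403]
tool_rot: [0.998, -0.07, -0.0, -0.0]
contact_force: [-0.3, 0.3, -0.5]
width: 0.602
grasp_force: 0.0
```

>>> {"fn": "servo_tool", "kwargs": {
  "rows": [
    {"dx": 0,"dy": 0,"dz": -8,"turn": 0},
    {"dx": 0,"dy": 0,"dz": -15,"turn": 0},
    {"dx": 0,"dy": 0,"dz": -25,"turn": 0},
    {"dx": 0,"dy": 0,"dz": -35,"turn": 0},
    {"dx": -25,"dy": 0,"dz": -35,"turn": 0},
    {"dx": -40,"dy": 0,"dz": -20,"turn": 0},
    {"dx": -40,"dy": 0,"dz": 0,"turn": 0},
    {"dx": 0,"dy": 0,"dz": 0,"turn": 0}
  ]
}}

```text
time: 13.92
eef_pos: [0.522, -0.2265, 0.2802]
tool_rot: [0.998, -0.07, 0.0, 0.0]
contact_force: [0.0, -0.7, -0.4]
width: 0.598
grasp_force: 0.0
```

```bash
python3 - <<'E'
from fit import *
print(observe()["time"],observe()["eef_pos"])
x,y,z=frame(-.13);seat=np.array([.603,-.2373,.0982]);v,u=np.mgrid[0:384,0:512];o=[]
for n in("side","wrist","top"):
    cm=camera_model(n);im,d=grab_frame(n);o.append(im[...,::-1]);Q=world(cm,u,v,d);hh=cv2.cvtColor(im,cv2.COLOR_RGB2HSV)
    b=(hh[...,0]>100)&(hh[...,0]<118)&(hh[...,1]>140)&(d>0)&(np.linalg.norm(Q-(seat+.045*z),axis=-1)<.05)
    if b.any():
        r=Q[b]-seat;c=np.stack([r@x,r@y,r@z],-1);print(n,b.sum(),"seat xyz min/max mm",(np.percentile(c,[2,98],axis=0)*1000).round(1))
    for sp in spot_point(n,"blue_bob")[:3]:print(sp["at"],sp["confidence"],"expected",proj(cm,seat).round(1))
    if n=="top":
        t=(Q[...,2]>.105)&(Q[...,2]<.13)&(u<240)&(u>100)&(v>150)&(v<240)
        k,l,st,ce=cv2.connectedComponentsWithStats(t.astype(np.uint8))
        for i in range(1,k):
            if st[i,4]>15: print(Q[l==i].mean(0).round(4))
cv2.imwrite("pics/h.png",np.hstack([cv2.resize(o[0][100:200,200:300],(400,400),interpolation=cv2.INTER_CUBIC),cv2.resize(o[1][:,130:390],(320,400))]))
E
```

```text
13.925 [ 0.52203357 -0.22646919  0.28015991]
side 86 seat xyz min/max mm [[ -6.3 -14.8  32.9]
 [ 11.7   1.2  56.6]]
[303.9, 292.2] 0.82 expected [254.1 154. ]
[294.0, 322.2] 0.78 expected [254.1 154. ]
[252.7, 156.1] 0.69 expected [254.1 154. ]
wrist 1082 seat xyz min/max mm [[ -8.  -10.9  37.2]
 [ 12.9  10.7  59. ]]
[251.2, 84.9] 0.93 expected [252.5  85.9]
top 144 seat xyz min/max mm [[-4.  -9.9 34.4]
 [14.7  8.6 58.5]]
[365.4, 153.5] 0.86 expected [364.3 151.5]
[144.9, 252.0] 0.85 expected [364.3 151.5]
[179.4, 255.1] 0.53 expected [364.3 151.5]
[0.5746 0.0946 0.1188]
[0.548  0.2434 0.1183]
```

View pics/h.png

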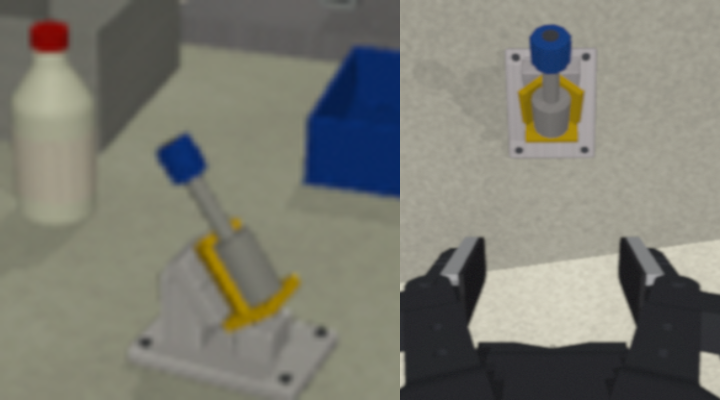

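The bob lies in the groove, foot on the stop and collar up: collar at wrist-crop (550,45), foot at (550,115). The collar's position matches the seat to within about 2 mm, and the other two tools haven't moved. I'll hand it in.

```bash
python3 -c "
from bench import close_job
print(close_job())"
```

```text
the job is handed in; nothing more can be done
None
```

The blue-collared bob is parked in the yellow groove, foot on the stop and collar up, about 2 mm from the seat by camera. The black bob and disc tool are still where they stood. I handed the job in at about 14 s, and no verdict was returned.

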